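# Put the perforator away in the push-to-open drawer and lay the drill handpiece on its rest

### The job

Tidy the drill set: press the round green button on the sloping instrument desk so that its handleless drawer springs out, pull the drawer all the way out, lay the perforator in it and push the drawer fully home until it stays latched. The drill handpiece is to end lying across the desk's sloping top, resting against both rubber stops with its thick part centred between them. Set both tools down gently and leave the steel cup, specimen jar and saline bottle where they stand.

Things in the scene. Friction and masses are not known exactly. Their poses are not given: they have to be found in the camera images.
- dock: White instrument desk fixed to the table, 160 deep (x), 290 wide (y), its grey sloping top with a ribbed blue-grey mat 70 high at the front edge, 170 at the back. Origin on the table under its middle; x points to its back, y to its left, z up; the drawer front looks to -x. The left 230 mm is the drawer bay, the right 60 mm a closed column with the button on its top.
- rest_deck: The desk's sloping top, 32 degrees from level, falling to the front. x up the slope, y to the desk's left, z square to the slope. Origin on the slope, level with the upper faces of two black rubber stops and midway between them. Each is 12 high, 10 thick (x -10 to 0), 43 long (y 32 to 75 and -32 to -75 mm): a 64 mm gap for a finger. The slope runs from x = -30 to 159 mm and may be slippery.
- button_top (a point): Middle of the top of the green round push button, 32 mm across, 11 mm proud of the slope at rest, 54 mm above the stops' line and 142 mm to the right of rest_deck's origin; same axes as rest_deck. It moves along -z of rest_deck; a flat steel collar 44 mm across and 2 mm high surrounds it.
- latch_button (a joint): Travel of the button into the slope, m: 0 at rest, 0.007 fully down. Spring return, 2.4 N at rest to 5.2 N fully down. Pressed by 5 mm or more it frees the latched drawer. It also dips for a moment as the drawer is pushed shut.
- drawer (a joint): Travel of the drawer out of the desk (to its -x), m: about 0.002 latched, about 0.05 once sprung out, 0.12 fully out (stop), -0.002 inner stop. A spring pushes it out over the first 50 mm (5.6 N when shut); farther out it slides with 0.6 N of friction and stays where it is left. To latch it, push it in to 0 or a little past (up to 15 N).
- drawer_grip (a point): Middle of the top edge of the drawer's grey front panel, 56 mm above the table; the panel is 12 thick (x), 220 wide, 46 high, without handle, flush with the desk's front when shut (this point is then 6 mm behind the front plane). Once it has sprung out, one finger fits behind the panel and one in front. Axes as the desk.
- drawer_floor (a point): Middle of the drawer's inner floor, 14 mm above the table; the inside is 115 (x) by 208 (y) mm, the side walls and back wall rise 30 mm above the floor, the front panel 42 mm. 69.5 mm behind the front panel's outer face. Axes as the desk.
- perforator: Cranial perforator, 175 long: black sleeve, gold ring, fluted steel tip. Origin under its middle; it lies along its y axis, tip to -y. Thick part 27 wide and high from y = -20 to 90 mm, thin part 12 thick from -86 to -20 at mid height. 0.2 to 0.41 kg. Starts on the table at one side of the desk, the handpiece at the other (which side varies).
- perforator_sleeve (a point): Middle of the perforator's sleeve, the place to grip it across x (27 mm), 13.5 mm above its underside, 35 mm from the origin along y. Axes as the perforator.
- handpiece: Straight drill handpiece, 192 long, dark thick sleeve and thin steel nose. Origin under its middle; it lies along its y axis, nose to -y. Thick part 18 by 18 from y = -21 to 89, thin nose 8 thick from -93 to -23 at mid height. 0.13 to 0.25 kg. Starts lying on the table.
- handpiece_sleeve (a point): Middle of the handpiece's thick part, on its axis, the place to grip it across x (18 mm), 9 mm above its underside, 34 mm from the origin along y. Axes as the handpiece.
- steel_cup: Small steel cup, 68 across and 37 high, origin under its middle. Leave it alone.
- specimen_jar: Specimen jar with red lid, 40 across and 52 high, origin under its middle. Leave it alone.
- saline_bottle: White bottle with blue cap, 58 across and 138 high, origin under its middle. Leave it alone.

How it is judged:
By the outcome, as a careful person would: the job done as asked, in the order asked, and still so for the second after the job is handed in, with the robot touching nothing.
It also fails if it takes over 69 s, if anything falls off the work surface, if the arm or the gripper's body presses on something with over 40 N, if the wrist force passes 120 N, or if a joint passes its speed limit or range.

### The arm

A 7-joint arm with a two-finger parallel gripper is mounted at the origin on a cart in front of the work surface, level with it; the furniture and walls round the work are solid. World frame = base frame: x ahead of the robot, y to its left, z up, the work surface at z = 0. Lengths are in m, angles in rad, forces in N, time in s.
With the tool pointing down it reaches from about 0.4 to 0.85 m from the base axis. Payload 10.4 kg.
Tool frame: the origin (TCP) lies at the very end of the fingers, on their centre line; the grasp point (between the pads) lies r.tcp_to_grasp behind it (r.tcp_to_grasp is the distance from the TCP to the grasp point, in m); z points along the fingers, y is the line along which they close (so a half turn about z gives the same grasp; the last joint's range is limited). The gripper opens to 87 mm and grips with 3 to 60 N. Pads are 19 mm wide; open, the fingers measure 117 mm over their backs; the gripper's body (75 mm by 190 mm) begins 51 mm behind the grasp point.
Start: joints at [-1.364, 0.332, -0.065, 1.46, 0.022, 1.35, -0.088], TCP at [0.142, 0.609, 0.223] pointing down, gripper open.
Joint ranges: [-2.6, 2.6], [-0.5, 2.12], [-1.47, 1.34], [0.16, 2.42], [-1.27, 4.41], [0.06, 2.06], [-2.6, 2.6]. Speed limits (rad/s): [2.22, 2.22, 2.79, 2.79, 3.14, 3.14, 3.14].

### API

Orientations are given as a unit quaternion [x, y, z, w].
In Python, from bench import monitor, cams, ticket, r gives the robot as it stands.
- The arm moves only by the shell command python3 -m crank 'ROWS' [OPENING] [FORCE]. ROWS is a JSON object whose one key "steps" holds a list of rows, each a list of 2 entries, a list of its own where there are three numbers: the shift along the world's x, y, z in units of 25 mm (1.0 is 25 mm), then the turn, a rotation vector about the world's x, y, z in units of 5 degrees (1.0 is 5 degrees). In form: {"steps": [[[x, y, z], [ax, ay, az]], ...]}. A call has 1 to 10 rows; each row shifts and turns the commanded pose from where the row before left it; what a row does not reach is not made up. A row lasts 1/12 s, in which the tool goes at most 41.7 mm and 7.16 degrees, less where a joint would pass 70% of its speed; a pose out of reach is approached as far as the arm can. A call is refused whole if a number of a shift passes 1 or a number of a turn 1, either way. A call with a gripper value outside its range is refused whole. OPENING is the finger opening in mm, from 0 to 87, set as the call begins (- or left out, the last holds). The fingers move at their own pace and stop on an object; FORCE is the grip in N (left out, the last holds). Time passes only in rows, so rows that do not move let the fingers close. It gives the time, the measured TCP pose, the force, the opening and the grip force at its end, in the units of the state.
- monitor.read_state(): the state, without advancing time (a new reading comes with each control period).
- cams.camera(name): name is "scene" or "top" or "wrist"; returns a dict with "pixels" (384x512x3 uint8, blue, green, red), "z_map" (384x512 float32, m along the optical axis (not along the pixel's ray), 0 where there is no reading), "vfov" (degrees; the focal length in pixels is half the picture's height over the tangent of half this angle, whatever the lens; pixels are square), "cx", "cy" (the principal point, pixels), "k1" (the pictures are not rectified: a ray, as slopes to the right and down, at radius r is drawn at 1 + k1 r^2 times it, then the intrinsics apply), "T" (4x4, takes a point from camera to world coordinates). Camera axes: x right, y up, looking along -z (the intrinsics and any distortion apply to the point x, -y, -z); pixel columns grow to the right and rows downward; lengths in m; the calibration is good to about 2 mm. A picture is of the moment at which its call begins.
- ticket.close_job(): hands the job in; it is judged then, once.
The state is a dict: "time": time; "joint_positions": joint angles; "joint_vel": joint speeds; "joint_torque": joint torques, N m; "ee_pos": TCP position; "eef_rot": TCP orientation; "ft_force": force on the tool from outside, world axes, zero at the start; "torque": the same for the moment, N m; "width": finger opening in m; "grip_force": force on a finger pad.
Only numpy, scipy, OpenCV 4.12 (cv2) and the standard library are available. Lean on these libraries where they do the work, as an engineer would, in place of code of your own. Each camera call takes 0.05 s, during which the arm holds its last target. There are 200 camera calls.

## Working session

There is one attempt and no reset: what is moved stays moved. The work goes in short steps, Python scripts to look and compute and a shell command to move; the robot and the scene stay as the last step left them, time stands still between calls to the robot, and variables do not carry over. Pictures are saved under pics/ and viewed, at most 10 in all, crops included, and the job is handed in when it is done.

```bash
ls; mkdir -p pics; cat > h.py <<'E'
import numpy as np, cv2
from bench import monitor, cams, ticket, r
def grab(n,f):
    c=cams.camera(n); cv2.imwrite('pics/%s.png'%f,c['pixels']); np.savez('pics/%s.npz'%f,**{k:v for k,v in c.items()}); return c
def load(f): return np.load('pics/%s.npz'%f)
def ray(c,u,v):
    fl=192/np.tan(np.radians(float(c['vfov']))/2); K=np.array([[fl,0,float(c['cx'])],[0,fl,float(c['cy'])],[0,0,1]])
    p=cv2.undistortPoints(np.array([[[u,v]]],float),K,np.array([float(c['k1']),0,0,0]))[0,0]
    return np.array([p[0],-p[1],-1.])
def pt(c,u,v,z=None):
    """world point: from depth or by intersecting plane z"""
    d=ray(c,u,v); T=np.array(c['T'])
    if z is None:
        zm=c['z_map'][int(v)-1:int(v)+2,int(u)-1:int(u)+2]; return T[:3,:3]@(d*np.median(zm))+T[:3,3]
    w=T[:3,:3]@d; return T[:3,3]+w*(z-T[2,3])/w[2]
E
python3 - <<'E'
from h import *
s=monitor.read_state(); print(s, r.tcp_to_grasp)
a=grab('top','t0')['pixels'];b=grab('scene','s0')['pixels']
for n in('t0','s0'):
    c=load(n);print(n,c['vfov'],c['cx'],c['cy'],c['k1'],np.round(c['T'],3).tolist())
    cv2.imwrite('pics/%sb.png'%n,cv2.resize(cv2.imread('pics/%s.png'%n),(800,600),interpolation=cv2.INTER_CUBIC))
E
```

```text
pics
{'time': 0.0, 'joint_positions': array([-1.36357924,  0.33286588, -0.0646949 ,  1.46093355,  0.0216171 ,
        1.34990144, -0.08849237]), 'joint_vel': array([-0.00078229,  0.00256331,  0.00010619,  0.00166606, -0.00029618,
       -0.00185123,  0.00038847]), 'joint_torque': array([-6.93626826e-04, -6.23249602e+01,  2.42443214e-02, -3.89903140e+01,
       -6.14247657e-02,  3.96761997e-02,  1.32667069e-04]), 'ee_pos': array([0.14230146, 0.60818974, 0.22176139]), 'eef_rot': array([ 1.14642201e-01,  9.93406597e-01, -7.04998306e-04, -3.91370602e-05]), 'ft_force': array([-0.27268443, -0.35019118, -0.23247148]), 'torque': array([ 0.02938115, -0.02799668, -0.05880609]), 'grip_force': 0.0, 'width': 0.08712213618248697} 0.0187
t0 46.490897154580374 256.0910649228189 193.07414081682163 -0.06347738170967766 [[-0.025, 0.999, -0.037, 0.516], [-1.0, -0.024, 0.008, -0.007], [0.007, 0.037, 0.999, 1.431], [0.0, 0.0, 0.0, 1.0]]
s0 42.62006110583858 258.218198540023 191.99815104080866 0.02061378471153414 [[0.768, 0.286, -0.574, -0.261], [-0.641, 0.328, -0.694, -1.019], [-0.01, 0.9, 0.435, 0.743], [0.0, 0.0, 0.0, 1.0]]
```

View pics/t0b.png

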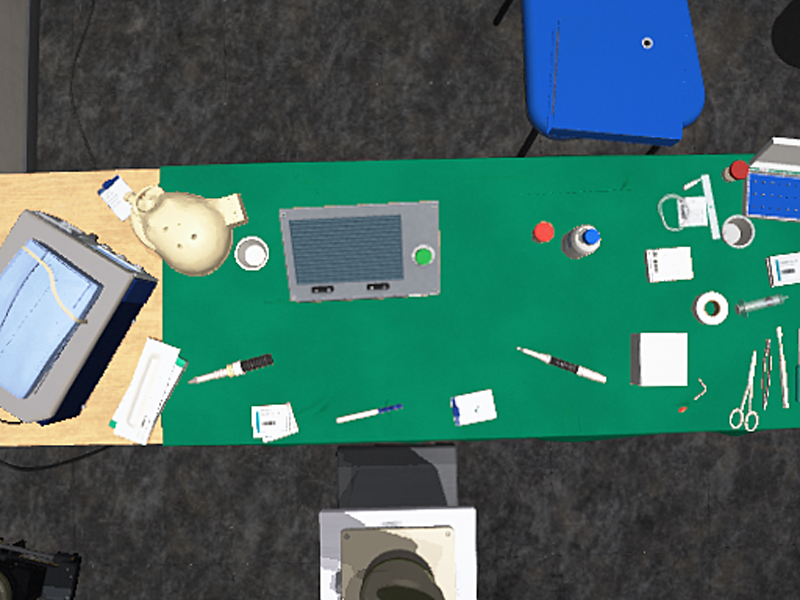

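View pics/s0b.png

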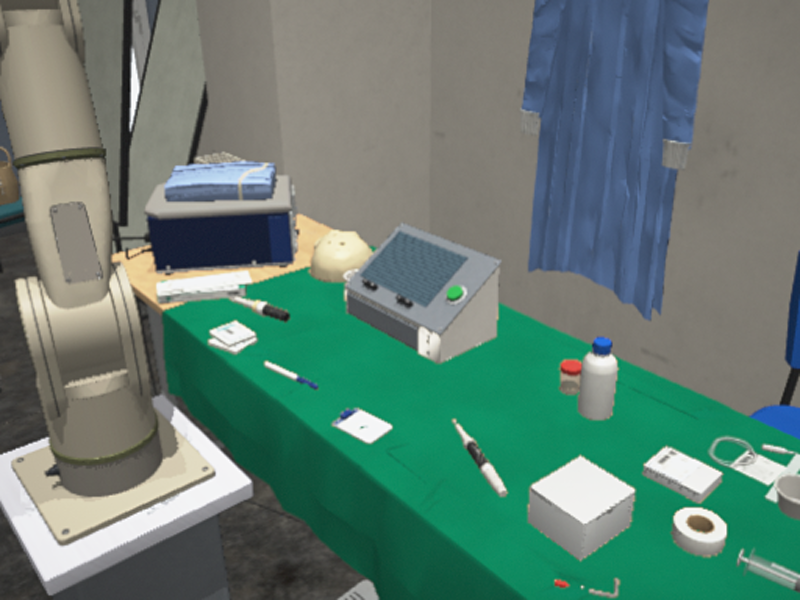

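The top view shows the desk at about (360,250) in the 800×600 picture, with the button at (423,256). One tool lies at (230,370) and the other at (560,365). The cup is at (252,253), the jar at (543,232) and the bottle at (583,240). Next I'll enlarge the tools and the desk.

```bash
python3 - <<'E'
from h import *
p=cv2.imread('pics/t0.png')
f=lambda x0,y0,w,h,s:cv2.resize(p[y0:y0+h,x0:x0+w],None,fx=s,fy=s,interpolation=cv2.INTER_CUBIC)
# A left tool x115..180,y220..252 ; B right tool x325..392,y216..248 ; C desk x175..287,y125..196
A=f(115,220,66,32,6);B=f(325,218,66,32,6);C=f(175,125,112,70,5.5)
im=np.zeros((600,800,3),np.uint8); im[:192,:396]=A; im[:192,402:798]=B; im[200:585,:616]=C
cv2.imwrite('pics/crop.png',im)
E
```

```text
(no output)
```

View pics/crop.png

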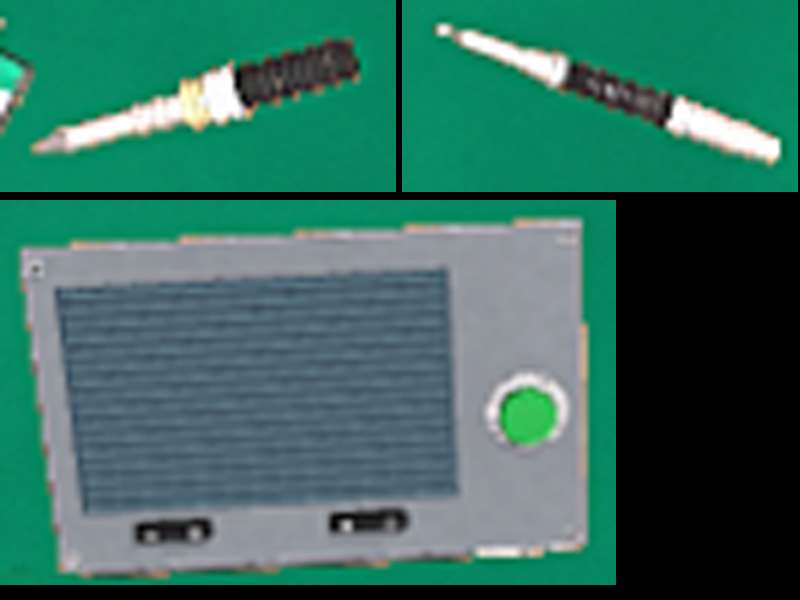

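The left tool has the gold ring, so it is the perforator: tip at t0 px (120.3,245.3), butt at (174.2,229.7). The right tool is the handpiece: nose at (330.8,223), butt at (387.7,243). The button is at (270.8,164.1), and the stops are at (206.6,185.2) and (242.1,183.4).

```bash
python3 - <<'E'
from h import *
from scipy.optimize import least_squares
t=load('t0');s=load('s0');np.set_printoptions(precision=4,suppress=True)
P=lambda n,u,v,z=None:print(n,pt(t,u,v,z))
a,b=pt(t,120.3,245.3,.0135),pt(t,174.2,229.7,.0135); print('perf',a,b,np.linalg.norm(b-a),pt(t,160,234))
a,b=pt(t,330.8,223.,.009),pt(t,387.7,243.,.009); print('hand',a,b,np.linalg.norm(b-a),pt(t,370,236))
P('btn',270.8,164.1);P('stopL',206.6,185.2);P('stopR',242.1,183.4)
for q in((188,190),(279,187),(181,136),(278,131)):P('c',*q)
# plane + desk fit: depth points on slope
pts=np.array([pt(t,u,v) for u in range(184,279,4) for v in range(138,184,4) if abs(u-271)>11 or abs(v-164)>11])
c=pts.mean(0);n=np.linalg.svd(pts-c)[2][2];n*=np.sign(n[2]);print('slope n',n,'deg',np.degrees(np.arccos(n[2])),'yaw of -n_xy',np.degrees(np.arctan2(n[1],n[0])))
# scene depth of same plane, sample around image of slope (scene px = view/1.5625)
pts=np.array([pt(s,u,v) for u in range(245,275,3) for v in range(160,180,3)])
c2=pts.mean(0);n2=np.linalg.svd(pts-c2)[2][2];n2*=np.sign(n2[2]);print('scene n',n2,np.degrees(np.arctan2(n2[1],n2[0])),'offset between views',(c2-c)@n)
print('scene btn',pt(s,455/1.5625,293/1.5625))
print('scene perf sleeve',pt(s,272/1.5625,311/1.5625),'hand',pt(s,478/1.5625,456/1.5625),'cloth',pt(s,250,240),pt(t,250,220))
E
```

```text
perf [0.4134 0.4176 0.0135] [0.459  0.2448 0.0135] 0.17876568276135668 [0.447  0.2877 0.0255]
hand [ 0.4677 -0.253   0.009 ] [ 0.3989 -0.4341  0.009 ] 0.19370291293370798 [ 0.4236 -0.3747  0.0203]
btn [ 0.6486 -0.0619  0.124 ]
stopL [0.593  0.1309 0.0925]
stopR [0.5956 0.0243 0.0953]
c [0.5807 0.1893 0.0771]
c [ 0.5832 -0.087   0.0752]
c [0.7307 0.1934 0.1681]
c [ 0.7381 -0.0829  0.169 ]
slope n [-0.5368 -0.0054  0.8437] deg 32.47117743050032 yaw of -n_xy -179.4204196765776
scene n [-0.5281 -0.0114  0.8491] -178.76753563365187 offset between views -0.002174966972131899
scene btn [ 0.6512 -0.0683  0.1216]
scene perf sleeve [0.4496 0.2759 0.0196] hand [ 0.4353 -0.3514  0.013 ] cloth [ 0.4976 -0.0613 -0.0011] [0.4836 0.0041 0.    ]
```

```bash
cat > st.py <<'E'
from h import *
from scipy.spatial.transform import Rotation as R
np.set_printoptions(precision=4,suppress=True)
def st():
    s=monitor.read_state();m=R.from_quat(s['eef_rot']).as_matrix()
    print('t',round(s['time'],2),'tcp',s['ee_pos'],'z',m[:,2],'yawY',round(float(np.degrees(np.arctan2(m[1,1],m[0,1]))),2),'F',s['ft_force'],'w',round(s['width']*1000,1),'g',round(s['grip_force'],1),'q',s['joint_positions'])
if __name__=='__main__': st()
E
python3 -m crank '{"steps":[[[0.9,-0.95,0.1],[0,0,-0.95]],[[0.9,-0.95,0.1],[0,0,-0.95]],[[0.9,-0.95,0.1],[0,0,-0.95]],[[0.9,-0.95,0.1],[0,0,-0.95]],[[0.9,-0.95,0.1],[0,0,-0.95]],[[0.9,-0.95,0.1],[0,0,-0.95]],[[0.9,-0.95,0.1],[0,0,-0.95]],[[0.9,-0.95,0.1],[0,0,-0.95]],[[0.9,-0.95,0.1],[0,0,-0.95]],[[0.9,-0.95,0.1],[0,0,-0.95]]]}'
python3 -m crank '{"steps":[[[0.9,-0.95,0.1],[0,0,-0.95]],[[0.9,-0.95,0],[0,0,-0.95]],[[0.9,-0.95,0],[0,0,-0.95]],[[0,0,0],[0,0,0]],[[0,0,0],[0,0,0]],[[0,0,0],[0,0,0]]]}'
python3 st.py; python3 -c "
from h import *
c=grab('wrist','w1');print(c['vfov'],c['cx'],c['cy'],c['k1'],np.round(c['T'],3).tolist())"
```

```text
time: 0.93
ee_pos: [0.3681, 0.3696, 0.2475]
eef_rot: [0.507, 0.862, -0.0, -0.0]
ft_force: [1.0, 1.1, -0.8]
width: 0.0869
grip_force: 0.0
time: 1.43
ee_pos: [0.4343, 0.3002, 0.2498]
eef_rot: [0.608, 0.794, -0.0, -0.0]
ft_force: [-1.1, -0.0, -0.0]
width: 0.087
grip_force: 0.0
t 1.43 tcp [0.4343 0.3002 0.2498] z [-0.0006 -0.0001 -1.    ] yawY 15.14 F [-1.0772 -0.0002 -0.0098] w 87.0 g 0.0 q [-0.9701  0.0975  0.3009  1.691  -0.0298  1.3581 -0.3999]
69.39176460754399 256.19306494954617 191.4724697354685 -0.04829715891656835 [[0.965, -0.249, -0.078, 0.412], [0.261, 0.92, 0.292, 0.381], [-0.001, -0.303, 0.953, 0.412], [0.0, 0.0, 0.0, 1.0]]
```

```bash
cat >> h.py <<'E'
def cloud(c):
    h,w=c['z_map'].shape; v,u=np.mgrid[:h,:w]; fl=192/np.tan(np.radians(float(c['vfov']))/2)
    K=np.array([[fl,0,float(c['cx'])],[0,fl,float(c['cy'])],[0,0,1]])
    p=cv2.undistortPoints(np.stack([u,v],-1).reshape(-1,1,2).astype(float),K,np.array([float(c['k1']),0,0,0])).reshape(h,w,2)
    d=np.array(c['z_map'])[...,None]; T=np.array(c['T'])
    return np.concatenate([p[...,:1]*d,-p[...,1:]*d,-d],-1)@T[:3,:3].T+T[:3,3]
def tool(c,x0,x1,y0,y1,zc):
    """lying tool: axis ends at half-height from the depth cloud"""
    X=cloud(c); ok=(c['z_map']>0)&(X[...,0]>x0)&(X[...,0]<x1)&(X[...,1]>y0)&(X[...,1]<y1)
    tb=np.median(X[ok][:,2][X[ok][:,2]<.004]); q=X[ok&(X[...,2]>tb+zc)]
    m=q[:,:2].mean(0); d=np.linalg.svd(q[:,:2]-m,full_matrices=False)[2][0]; s=(q[:,:2]-m)@d; l=(q[:,:2]-m)@np.array([-d[1],d[0]])
    print('n',len(q),'table',tb,'len',s.max()-s.min(),'ends',m+d*s.min(),m+d*s.max(),'axisdeg',np.degrees(np.arctan2(d[1],d[0])))
    for a in np.arange(s.min(),s.max(),.02):
        k=(s>=a)&(s<a+.02); print(round(a-s.min(),3),'w %.4f mid %.4f top %.4f'%(np.ptp(l[k]),(l[k].max()+l[k].min())/2,np.percentile(q[k,2],97)))
E
python3 - <<'E'
from h import *
np.set_printoptions(precision=4,suppress=True)
c=load('w1'); tool(c,.36,.52,.18,.48,.006)
a,b=np.array([0.4134,0.4176]),np.array([0.459,0.2448]); print('top view axis deg',np.degrees(np.arctan2(*(b-a)[::-1])))
E
```

```text
n 65816 table 3.3471421155839565e-06 len 0.27938583878472556 ends [0.3134 0.2602] [0.5526 0.4045] axisdeg 31.09862427405479
0.0 w 0.0338 mid -0.0761 top 0.0205
0.02 w 0.0445 mid -0.0490 top 0.0219
0.04 w 0.0530 mid -0.0177 top 0.3424
0.06 w 0.0531 mid 0.0001 top 0.3624
0.08 w 0.0480 mid -0.0004 top 0.3669
0.1 w 0.1020 mid -0.0382 top 0.3670
0.12 w 0.0990 mid -0.0425 top 0.3673
0.14 w 0.2345 mid 0.0459 top 0.3662
0.16 w 0.2337 mid 0.0425 top 0.3623
0.18 w 0.2073 mid 0.0442 top 0.3622
0.2 w 0.1653 mid 0.0531 top 0.3436
0.22 w 0.0664 mid 0.0900 top 0.0333
0.24 w 0.0508 mid 0.0848 top 0.0348
0.26 w 0.0236 mid 0.0874 top 0.0248
top view axis deg -75.21727395738432
```

View pics/w1.png

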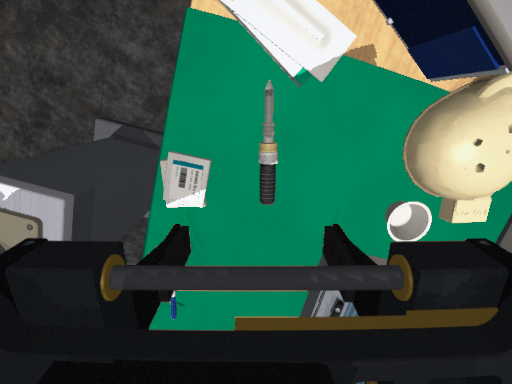

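The wrist view shows the perforator upright in the picture: tip at (269,82), gold ring at (268,150), black sleeve from (267,163) to (267,203). The cup is well clear at (409,220).

```bash
python3 - <<'E'
from h import *
np.set_printoptions(precision=4,suppress=True)
c=dict(load('w1')); z=c['z_map'].copy(); m=np.zeros_like(z);m[76:210,250:288]=1;zz=z.copy()
g=c['z_map']; c['z_map']=z*m
tool(c,.3,.6,.1,.5,.006)
print(pt(c,269,82,.0135),pt(c,267.3,203.5,.0135),pt(c,267.5,163,.0135))
E
```

```text
n 1580 table -0.00019167270475309306 len 0.17420630707169596 ends [0.4208 0.4149] [0.4647 0.2464] axisdeg -75.40642067864768
0.0 w 0.0108 mid -0.0002 top 0.0203
0.02 w 0.0114 mid 0.0003 top 0.0198
0.04 w 0.0154 mid 0.0001 top 0.0210
0.06 w 0.0155 mid 0.0002 top 0.0217
0.08 w 0.0259 mid 0.0001 top 0.0268
0.1 w 0.0261 mid 0.0003 top 0.0276
0.12 w 0.0223 mid 0.0001 top 0.0259
0.14 w 0.0229 mid 0.0007 top 0.0256
0.16 w 0.0226 mid 0.0008 top 0.0257
[0.4211 0.4124 0.0135] [0.4662 0.2443 0.0135] [0.4494 0.3049 0.0135]
```

```bash

python3 -m crank '{"steps":[[[0.7,-1,0.3],[0,0,-0.4]],[[0.7,-1,0.3],[0,0,-0.4]],[[0.7,-1,0.3],[0,0,-0.4]],[[0.7,-1,0.3],[0,0,-0.4]],[[0.7,-1,0.3],[0,0,-0.4]],[[0.7,-1,0.3],[0,0,-0.4]],[[0.7,-1,0.3],[0,0,-0.3]],[[0.7,-1,0],[0,0,0]],[[0.7,-1,0],[0,0,0]],[[0.7,-1,0],[0,0,0]]]}' 0 >/dev/null
python3 -m crank '{"steps":[[[0.5,-1,0],[0,0,0]],[[0.5,-1,0],[0,0,0]],[[0.5,-1,0],[0,0,0]],[[0,-0.5,0],[0,0,0]],[[0,0,0],[0,0,0]],[[0,0,0],[0,0,0]]]}'
python3 st.py;  python3 -c "
from h import *
c=grab('wrist','w2')"
```

```text
time: 2.82
ee_pos: [0.6471, -0.0367, 0.3023]
eef_rot: [0.697, 0.717, 0.0, -0.0]
ft_force: [-0.9, 1.1, 0.2]
width: 0.0008
grip_force: 0.0
t 2.82 tcp [ 0.6471 -0.0367  0.3023] z [-0.0005  0.0006 -1.    ] yawY 1.62 F [-0.8588  1.066   0.1888] w 0.8 g 0.0 q [-0.4309  0.393   0.5912  1.2883 -0.2159  1.5236  0.1629]
```

View pics/w2.png

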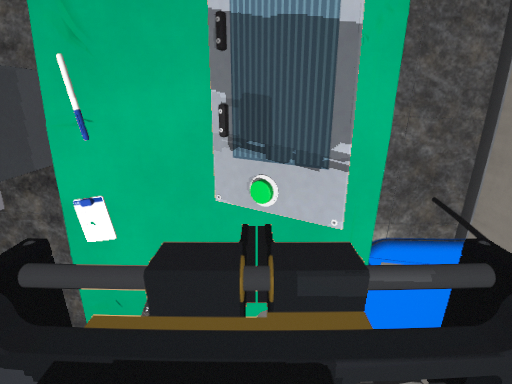

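The wrist view shows the button at (262,191), the right stop at (224,120) with ends at rows 104–137, the left stop at (221,30) with ends at rows 12–50, and the front edge of the desk at columns 209–213.

```bash
python3 - <<'E'
from h import *
np.set_printoptions(precision=4,suppress=True)
c=load('w2'); X=cloud(c)
print('btn',pt(c,262,191),'stops',pt(c,224,120),pt(c,221,30))
def plane(X):
    m=X.mean(0);n=np.linalg.svd(X-m,full_matrices=False)[2][2];return m,n*np.sign(n[2])
Q=X[165:212:1,290:335].reshape(-1,3);Q=np.vstack([Q,X[30:150,345:352].reshape(-1,3),X[55:95,214:226].reshape(-1,3)])
for i in range(3):
    m,n=plane(Q);Q=Q[abs((Q-m)@n)<.003]
print('slope',m,n,np.degrees(np.arccos(n[2])),len(Q))
# green mask of button
p=c['pixels'].astype(int);g=(p[...,1]>140)&(p[...,2]<60);g[:170]=0;g[212:]=0;g[:,:245]=0;g[:,282:]=0
B=X[g];h=(B-m)@n;B=B[h>.006];print('button n',len(B),'centroid',B.mean(0),'h',np.median((B-m)@n),'mid',(B.max(0)+B.min(0))/2)
# deck frame: desk x horizontal from black stops line
k=np.zeros(g.shape,bool);k[0:145,212:236]=1
S=X[k&((p.max(-1)<70))&(abs((X-m)@n-.011)<.006)]
for lo,hi in((-1,.07),(.07,1)):
    s=S[(S[:,1]>lo)&(S[:,1]<hi)]; print('stop',len(s),s.mean(0),'y',s[:,1].min(),s[:,1].max(),'h',np.percentile((s-m)@n,[10,50,90]))
# front face edge: front-most points on slope per y
yy=np.arange(-.08,.19,.03)
q=X[:230,200:330].reshape(-1,3)
q=q[abs((q-m)@n)<.004]
for y in yy:
    a=q[abs(q[:,1]-y)<.004]; 
    if len(a): print(round(y,3),'minx',a[:,0].min(),a[a[:,0].argmin(),2])
E
```

```text
btn [ 0.6545 -0.0601  0.1254] stops [0.6028 0.0253 0.0938] [0.5996 0.1311 0.0943]
slope [ 0.7146 -0.046   0.1503] [-0.5495 -0.0261  0.8351] 33.37747084687303 1610
button n 377 centroid [ 0.6531 -0.0614  0.1248] h 0.0123448382766433 mid [ 0.6538 -0.0152  0.2894]
stop 258 [0.6023 0.0252 0.0925] y 0.004432945462908573 0.04538409673473563 h [0.0069 0.0126 0.0145]
stop 318 [0.599  0.1306 0.0928] y 0.110186337113125 0.15229847502028004 h [0.0063 0.0119 0.0137]
-0.08 minx 0.5858138290817679 0.06836913020385488
-0.05 minx 0.5847284912498272 0.06749391450162429
-0.02 minx 0.58384698093032 0.0679118436357315
0.01 minx 0.5830247765140865 0.06803594387747192
0.04 minx 0.5820956290522998 0.06807211424958798
0.07 minx 0.5813395727879775 0.06877660858366685
0.1 minx 0.5805717583767235 0.0694354734917576
0.13 minx 0.5809959755103199 0.06931373683288855
0.16 minx 0.5801302574869269 0.06914483531380622
```

```bash

python3 -m crank '{"steps":[[[-0.175,-0.13,-0.55],[0.02,-0.8,0]],[[-0.175,-0.13,-0.55],[0.02,-0.8,0]],[[-0.175,-0.13,-0.55],[0.02,-0.8,0]],[[-0.175,-0.13,-0.55],[0.02,-0.8,0]],[[-0.175,-0.13,-0.55],[0.02,-0.8,0]],[[-0.175,-0.13,-0.55],[0.02,-0.8,0]],[[-0.175,-0.13,-0.55],[0.02,-0.8,0]],[[-0.175,-0.13,-0.55],[0.02,-0.8,0]],[[0,0,0],[0,0,0]],[[0,0,0],[0,0,0]]]}' 0 >/dev/null
python3 st.py
```

```text
t 3.7 tcp [ 0.6112 -0.0615  0.1922] z [ 0.5277  0.0161 -0.8493] yawY 1.7 F [0.0674 0.8492 1.6057] w 0.4 g 0.0 q [-0.5395 -0.0663  0.5794  2.0784 -0.0107  0.5641  0.0865]
```

```bash

python3 -m crank '{"steps":[[[0.27,0,-0.42],[0,0,0]],[[0.27,0,-0.42],[0,0,0]],[[0.27,0,-0.42],[0,0,0]],[[0.27,0,-0.42],[0,0,0]],[[0.27,0,-0.42],[0,0,0]],[[0.27,0,-0.42],[0,0,0]],[[0,0,0],[0,0,0]]]}' >/dev/null
python3 st.py
python3 -m crank '{"steps":[[[0.04,0,-0.07],[0,0,0]],[[0.04,0,-0.07],[0,0,0]],[[0.04,0,-0.07],[0,0,0]],[[0.04,0,-0.07],[0,0,0]],[[0,0,0],[0,0,0]]]}'
```

```text
t 4.28 tcp [ 0.6551 -0.0613  0.1296] z [ 0.5289  0.0148 -0.8485] yawY 1.83 F [ 0.4051 -0.4071 -1.0906] w 0.3 g 0.0 q [-0.4995  0.1509  0.5867  2.044  -0.3124  0.4311  0.338 ]
time: 4.7
ee_pos: [0.6578, -0.0632, 0.1237]
eef_rot: [0.67, 0.689, 0.198, 0.193]
ft_force: [0.1, 0.7, 3.1]
width: 0.0005
grip_force: 1.7
```

```bash

python3 -m crank '{"steps":[[[0.04,0,-0.07],[0,0,0]],[[0.04,0,-0.07],[0,0,0]],[[0,0,0],[0,0,0]]]}'; python3 st.py
python3 -m crank '{"steps":[[[0.04,0,-0.07],[0,0,0]],[[0.02,0,-0.03],[0,0,0]],[[0,0,0],[0,0,0]]]}'
python3 - <<'E'
from h import *
c=grab('scene','s1');cv2.imwrite('pics/s1c.png',cv2.resize(c['pixels'][130:240,200:340],None,fx=5,fy=5))
E
```

```text
time: 4.95
ee_pos: [0.6593, -0.0635, 0.1207]
eef_rot: [0.67, 0.689, 0.198, 0.193]
ft_force: [-15.0, 3.1, 20.8]
width: 0.0005
grip_force: 13.1
t 4.95 tcp [ 0.6593 -0.0635  0.1207] z [ 0.5313  0.0147 -0.8471] yawY 1.55 F [-14.9587   3.0502  20.8171] w 0.5 g 13.1 q [-0.4761  0.1753  0.5704  2.0425 -0.3583  0.4122  0.3773]
time: 5.2
ee_pos: [0.6599, -0.0635, 0.12]
eef_rot: [0.671, 0.688, 0.199, 0.191]
ft_force: [-57.6, 6.3, 63.8]
width: 0.0005
grip_force: 42.2
```

View pics/s1c.png

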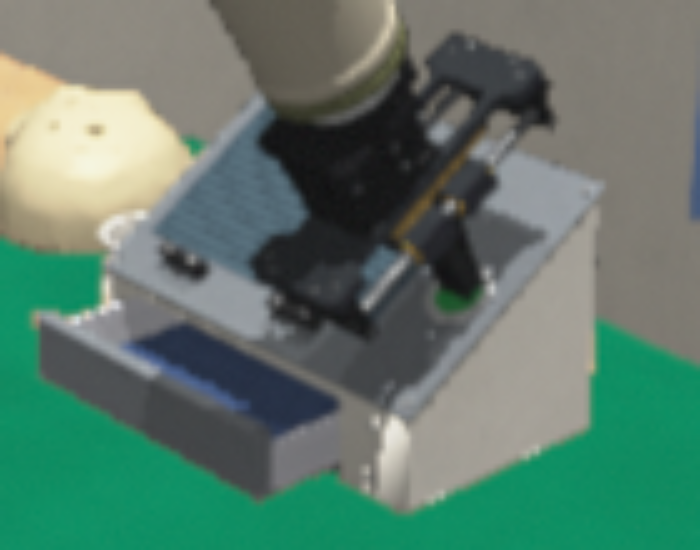

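The picture shows the drawer sprung out, with the panel at crop (150,410). The button is down under the fingers. I'll retract and measure the panel.

```bash

python3 -m crank '{"steps":[[[-0.35,0,0.56],[0,0,0]],[[-0.35,0,0.56],[0,0,0]],[[-0.35,0,0.56],[0,0,0]],[[-0.35,0,0.56],[0,0,0]],[[-0.35,0,0.56],[0,0,0]],[[-0.35,0,0.56],[0,0,0]]]}' >/dev/null
python3 -m crank '{"steps":[[[-0.34,0.32,0.23],[-0.02,0.8,0]],[[-0.34,0.32,0.23],[-0.02,0.8,0]],[[-0.34,0.32,0.23],[-0.02,0.8,0]],[[-0.34,0.32,0.23],[-0.02,0.8,0]],[[-0.34,0.32,0.23],[-0.02,0.8,0]],[[-0.34,0.32,0.23],[-0.02,0.8,0]],[[-0.34,0.32,0.23],[-0.02,0.8,0]],[[-0.34,0.32,0.23],[-0.02,0.8,0]],[[0,0,0],[0,0,0]],[[0,0,0],[0,0,0]]]}' 36 >/dev/null
python3 st.py
cat > dr.py <<'E'
from h import *
import sys
np.set_printoptions(precision=4,suppress=True)
c=grab('wrist',sys.argv[1]); X=cloud(c); v,u=np.mgrid[:384,:512]
ok=(c['z_map']>0)&(v<235)
for y in (.0,.03,.06,.08,.1,.13,.16,.18):
    k=ok&(abs(X[...,1]-y)<.003)&(X[...,2]>.045)&(X[...,2]<.068)&(X[...,0]<.575)&(X[...,0]>.4)
    a=X[k]
    if len(a)>5: print(y,len(a),'panel x',np.percentile(a[:,0],[3,50,97]),'z',np.median(a[:,2]))
k=ok&(X[...,2]>.047)&(X[...,2]<.066)&(X[...,0]<.57)&(X[...,0]>.4)
a=X[k]; print('y range',np.percentile(a[:,1],[.5,99.5]))
E
python3 dr.py w3
```

```text
t 6.58 tcp [0.5402 0.0001 0.2458] z [ 0.0008 -0.0011 -1.    ] yawY 1.59 F [ 0.6812 -0.5613 -0.0042] w 35.7 g 0.0 q [-0.6088  0.1323  0.5793  1.6804 -0.0729  1.3501  0.0102]
0.0 47 panel x [0.5225 0.5279 0.5343] z 0.05544105890128709
0.03 50 panel x [0.5222 0.5279 0.5336] z 0.05527226747998254
0.06 50 panel x [0.5218 0.5274 0.5329] z 0.05532574744366289
0.08 45 panel x [0.5215 0.5264 0.5313] z 0.05526580784840268
0.1 50 panel x [0.52   0.5254 0.5308] z 0.055700595015215376
0.13 51 panel x [0.5196 0.5254 0.5302] z 0.05556140788868963
0.16 59 panel x [0.5188 0.5238 0.5295] z 0.055831541537878726
0.18 79 panel x [0.5177 0.5246 0.5637] z 0.055445148142477196
y range [-0.0314  0.1852]
```

```bash

python3 -m crank '{"steps":[[[-0.13,0.77,-0.9],[0,0,0]],[[-0.13,0.77,-0.9],[0,0,0]],[[-0.13,0.77,-0.9],[0,0,0]],[[-0.13,0.77,-0.9],[0,0,0]],[[0,0,-0.76],[0,0,0]],[[0,0,-0.76],[0,0,0]],[[0,0,-0.76],[0,0,0]],[[0,0,-0.76],[0,0,0]],[[0,0,-0.76],[0,0,0]],[[0,0,-0.76],[0,0,0]]]}' 36 >/dev/null
python3 st.py
python3 -m crank '{"steps":[[[0,0,0],[0,0,0]],[[0,0,0],[0,0,0]],[[0,0,0],[0,0,0]],[[0,0,0],[0,0,0]],[[0,0,0],[0,0,0]]]}' 0 25; python3 st.py
```

```text
t 7.47 tcp [0.5265 0.0763 0.0417] z [ 0.002   0.0001 -1.    ] yawY 1.52 F [ 1.3357  0.2552 -0.2649] w 36.3 g 0.0 q [-0.6502  0.3311  0.4859  1.924  -0.1904  0.9292 -0.046 ]
time: 7.88
ee_pos: [0.5276, 0.0774, 0.0438]
eef_rot: [0.697, 0.717, 0.001, 0.0]
ft_force: [-1.1, -0.8, 4.0]
width: 0.0119
grip_force: 25.0
t 7.88 tcp [0.5276 0.0774 0.0438] z [ 0.0022  0.0008 -1.    ] yawY 1.58 F [-1.0506 -0.7543  4.0381] w 11.9 g 25.0 q [-0.6511  0.3302  0.4859  1.9196 -0.19    0.9341 -0.0468]
```

```bash

python3 -m crank '{"steps":[[[-0.35,-0.01,0],[0,0,0]],[[-0.35,-0.01,0],[0,0,0]],[[-0.35,-0.01,0],[0,0,0]],[[-0.35,-0.01,0],[0,0,0]],[[-0.3,-0.01,0],[0,0,0]],[[-0.2,-0.01,0],[0,0,0]],[[-0.15,-0.01,0],[0,0,0]],[[0,0,0],[0,0,0]]]}' >/dev/null;python3 st.py
python3 -m crank '{"steps":[[[-0.1,0,0],[0,0,0]],[[-0.1,0,0],[0,0,0]],[[-0.1,0,0],[0,0,0]],[[0,0,0],[0,0,0]]]}' >/dev/null;python3 st.py
python3 -m crank '{"steps":[[[-0.1,0,0],[0,0,0]],[[-0.1,0,0],[0,0,0]],[[0,0,0],[0,0,0]]]}' >/dev/null;python3 st.py
```

```text
t 8.55 tcp [0.4755 0.076  0.0437] z [ 0.002   0.0015 -1.    ] yawY 1.6 F [-0.9846  0.2871  6.3506] w 11.5 g 25.0 q [-0.7011  0.218   0.4926  2.0487 -0.1321  0.9021 -0.1086]
t 8.88 tcp [0.4685 0.0759 0.0437] z [ 0.0025  0.0012 -1.    ] yawY 1.58 F [-0.9319 -0.6354  9.092 ] w 12.0 g 25.0 q [-0.7079  0.202   0.4928  2.066  -0.1224  0.898  -0.1197]
t 9.13 tcp [0.4684 0.0759 0.0439] z [ 0.0134  0.0012 -0.9999] yawY 1.57 F [ 28.2687   0.4037 -25.0421] w 11.5 g 25.0 q [-0.7122  0.1928  0.4933  2.0753 -0.115   0.8859 -0.1275]
```

```bash

python3 -m crank '{"steps":[[[0.2,0,0],[0,0,0]],[[0,0,0],[0,0,0]],[[0,0,0],[0,0,0]],[[0,0,0.8],[0,0,0]],[[0,0,1],[0,0,0]],[[0,0,1],[0,0,0]],[[0,0,1],[0,0,0]],[[0,0,0.8],[0,0,0]]]}' 32 >/dev/null;python3 st.py
python3 -m crank '{"steps":[[[-0.08,0.89,-0.1],[0.04,-0.14,0.26]],[[-0.08,0.89,-0.1],[0.04,-0.14,0.26]],[[-0.08,0.89,-0.1],[0.04,-0.14,0.26]],[[-0.08,0.89,-0.1],[0.04,-0.14,0.26]],[[-0.08,0.89,-0.1],[0.04,-0.14,0.26]],[[-0.08,0.89,-0.1],[0.03,-0.14,0.26]],[[-0.08,0.89,-0.1],[0.03,-0.14,0.26]],[[-0.08,0.89,-0.1],[0.03,-0.14,0.26]],[[-0.08,0.89,-0.1],[0.03,-0.14,0.26]],[[-0.08,0.89,-0.1],[0.03,-0.14,0.26]]]}' 44 >/dev/null
python3 -m crank '{"steps":[[[0,0,0],[0,0,0]],[[0,0,0],[0,0,0]]]}' >/dev/null;python3 st.py; python3 dr.py w4
```

```text
t 9.8 tcp [0.4676 0.0755 0.1592] z [ 0.0003  0.0005 -1.    ] yawY 1.57 F [ 0.3976 -0.0099  0.1732] w 31.9 g 0.0 q [-0.7455  0.031   0.5032  1.9548 -0.0167  1.1593 -0.2084]
t 10.8 tcp [0.4474 0.2998 0.132 ] z [ 0.117   0.0436 -0.9922] yawY 14.74 F [0.8719 0.7044 0.0801] w 43.8 g 0.0 q [-0.9785  0.1217  0.2953  1.9275  0.0062  0.9792 -0.4324]
y range [0.51   0.5115]
```

```bash

python3 -m crank '{"steps":[[[0.02,0,-0.8],[0,0,0]],[[0.02,0,-0.8],[0,0,0]],[[0.02,0,-0.8],[0,0,0]],[[0.03,0,-0.8],[0,0,0]],[[0.03,0,-0.8],[0,0,0]],[[0.04,-0.04,-0.6],[0,0,0]],[[0,0,-0.3],[0,0,0]],[[0,0,-0.06],[0,0,0]],[[0,0,0],[0,0,0]]]}' >/dev/null;python3 st.py
python3 -m crank '{"steps":[[[0,0,0],[0,0,0]],[[0,0,0],[0,0,0]],[[0,0,0],[0,0,0]],[[0,0,0],[0,0,0]]]}' 0 40 >/dev/null;python3 st.py

```

```text
t 11.6 tcp [0.4524 0.2966 0.0087] z [ 0.1172  0.0435 -0.9922] yawY 14.51 F [-0.4125  0.4541  0.1504] w 44.0 g 0.0 q [-0.9422  0.3055  0.281   2.0191 -0.0672  0.7102 -0.3762]
t 11.93 tcp [0.4525 0.2975 0.0095] z [ 0.1181  0.0451 -0.992 ] yawY 14.56 F [-1.0502 -0.6606  5.612 ] w 27.0 g 39.3 q [-0.9427  0.3042  0.2807  2.0187 -0.0673  0.7102 -0.376 ]
```

```bash

python3 -m crank '{"steps":[[[0,0,0.3],[0,0,0]],[[0,0,0.6],[0,0,0]],[[0,0,0.9],[0,0,0]],[[0,0,0.9],[0,0,0]],[[0,0,0.9],[0,0,0]],[[0,0,0.9],[0,0,0]],[[0,0,0.5],[0,0,0]],[[0,0,0],[0,0,0]]]}' - 45 >/dev/null;python3 st.py
python3 -m crank '{"steps":[[[0.25,-0.5,0],[0,0,-0.26]],[[0.25,-0.8,0],[0,0,-0.26]],[[0.25,-1,0],[0,0,-0.26]],[[0.25,-1,0],[0,0,-0.26]],[[0.25,-1,0],[0,0,-0.26]],[[0.25,-1,0],[0,0,-0.26]],[[0.25,-1,0],[0,0,-0.26]],[[0.25,-1,0],[0,0,-0.26]],[[0.25,-1,0],[0,0,-0.26]],[[0.25,-1,0],[0,0,-0.26]]]}' >/dev/null
python3 -m crank '{"steps":[[[0,-0.6,0],[0,0,0]],[[0,-0.3,0],[0,0,0]],[[0,0,0],[0,0,0]],[[0,0,0],[0,0,0]]]}' >/dev/null;python3 st.py
python3 - <<'E'
from h import *
a=grab('scene','s2')['pixels'][110:250,190:330];b=grab('wrist','w5')['pixels']
im=np.zeros((384,800,3),np.uint8);im[:384,:384]=cv2.resize(a,(384,384));im[:,384:]=cv2.resize(b,(416,312))[:0].shape[0] or 0
im[:312,384:]=cv2.resize(b,(416,312));cv2.imwrite('pics/v5.png',im)
E
```

```text
t 12.6 tcp [0.4533 0.298  0.1369] z [ 0.1204  0.0474 -0.9916] yawY 14.53 F [ 0.857  -0.0252 -2.0969] w 27.5 g 43.7 q [-0.9749  0.1209  0.3034  1.9181  0.0028  0.9841 -0.4226]
t 13.77 tcp [0.514  0.0418 0.1329] z [ 0.1229  0.0163 -0.9923] yawY 1.5 F [ 0.9231  1.2313 -3.0769] w 27.3 g 43.7 q [-0.689   0.0627  0.5384  1.9933 -0.0357  0.9704 -0.1082]
```

View pics/v5.png

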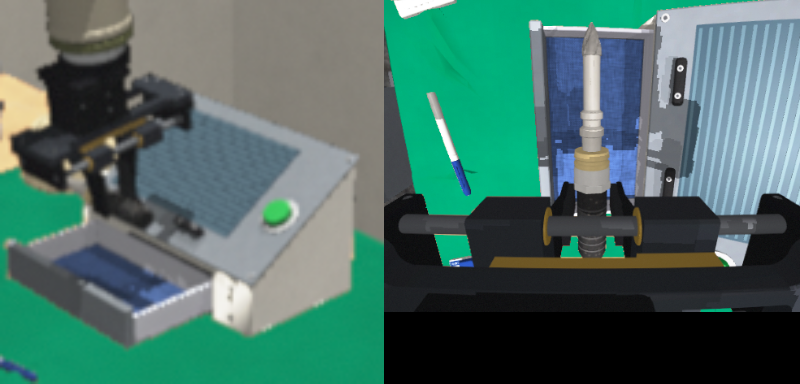

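The scene view shows the perforator held level over the open drawer. In the wrist view its tip is at (592,30), inside the drawer's far wall. I'll lower it.

```bash

python3 -m crank '{"steps":[[[0.08,0,-0.7],[0,0,0]],[[0,0,-0.75],[0,0,0]],[[0,0,-0.75],[0,0,0]],[[0,0,-0.75],[0,0,0]],[[0,0,-0.6],[0,0,0]],[[0,0,-0.3],[0,0,0]],[[0,0,-0.15],[0,0,0]],[[0,0,-0.1],[0,0,0]],[[0,0,0],[0,0,0]],[[0,0,0],[0,0,0]]]}' >/dev/null;python3 st.py
python3 -m crank '{"steps":[[[0,0,-0.08],[0,0,0]],[[0,0,-0.08],[0,0,0]],[[0,0,0],[0,0,0]],[[0,0,0],[0,0,0]]]}' >/dev/null;python3 st.py
```

```text
t 14.7 tcp [0.5171 0.0424 0.0318] z [ 0.1251  0.0169 -0.992 ] yawY 1.57 F [ 0.0066  0.2015 -2.8686] w 27.4 g 43.7 q [-0.6462  0.2337  0.5203  2.0749 -0.1691  0.7428  0.0012]
t 15.03 tcp [0.5166 0.0421 0.0271] z [ 0.1241  0.0166 -0.9921] yawY 1.56 F [-0.8853 -0.6155 -3.5745] w 27.7 g 43.7 q [-0.643   0.2419  0.518   2.0781 -0.1758  0.7336  0.0065]
```

```bash

python3 -m crank '{"steps":[[[0,0,-0.04],[0,0,0]],[[0,0,-0.04],[0,0,0]],[[0,0,0],[0,0,0]],[[0,0,0],[0,0,0]]]}' >/dev/null;python3 st.py
python3 -m crank '{"steps":[[[0,0,-0.04],[0,0,0]],[[0,0,0],[0,0,0]],[[0,0,0],[0,0,0]]]}' >/dev/null;python3 st.py
python3 -m crank '{"steps":[[[0,0,-0.04],[0,0,0]],[[0,0,0],[0,0,0]],[[0,0,0],[0,0,0]]]}' >/dev/null;python3 st.py
```

```text
t 15.37 tcp [0.5166 0.0421 0.025 ] z [ 0.124   0.0165 -0.9922] yawY 1.56 F [-0.9637 -0.4358 -4.2617] w 27.4 g 43.7 q [-0.6416  0.2459  0.5167  2.0793 -0.1789  0.7292  0.0091]
t 15.62 tcp [0.5166 0.0421 0.024 ] z [ 0.124   0.0165 -0.9921] yawY 1.56 F [ 0.9495  0.9023 -2.9263] w 27.4 g 43.7 q [-0.6408  0.2478  0.5161  2.0798 -0.1806  0.727   0.0104]
t 15.87 tcp [0.5173 0.0421 0.0236] z [ 0.1255  0.0167 -0.992 ] yawY 1.55 F [ 0.1536 -1.4599  2.3185] w 27.5 g 43.9 q [-0.64    0.2493  0.5156  2.0796 -0.1821  0.7244  0.0118]
```

```bash

python3 -m crank '{"steps":[[[0,0,0],[0,0,0]],[[0,0,0],[0,0,0]],[[0,0,0],[0,0,0]]]}' 33 >/dev/null;python3 st.py
python3 -m crank '{"steps":[[[-0.03,0,0.3],[0,0,0]],[[-0.06,0,0.5],[0,0,0]],[[-0.1,0,0.8],[0,0,0]],[[-0.1,0,0.9],[0,0,0]],[[-0.1,0,0.9],[0,0,0]],[[-0.1,0,0.9],[0,0,0]],[[0,0,0.9],[0,0,0]],[[0,0,0],[0,0,0]]]}' >/dev/null;python3 st.py
python3 - <<'E'
from h import *
np.set_printoptions(precision=4,suppress=True)
a=grab('scene','s3')['pixels'][110:250,190:330];b=grab('wrist','w6')['pixels']
im=np.zeros((384,800,3),np.uint8);im[:384,:384]=cv2.resize(a,(384,384))
im[:312,384:]=cv2.resize(b,(416,312));cv2.imwrite('pics/v6.png',im)
E
```

```text
t 16.12 tcp [0.5165 0.0422 0.023 ] z [ 0.1239  0.0166 -0.9922] yawY 1.57 F [-0.3668 -0.0107  0.6758] w 32.4 g 0.0 q [-0.6402  0.2496  0.5153  2.0805 -0.1822  0.7249  0.0117]
t 16.78 tcp [0.5064 0.0423 0.1578] z [ 0.1301  0.0189 -0.9913] yawY 1.51 F [0.5084 0.6064 0.3132] w 33.3 g 0.0 q [-0.7107  0.0041  0.5424  1.9881  0.0012  1.0181 -0.1416]
```

View pics/v6.png

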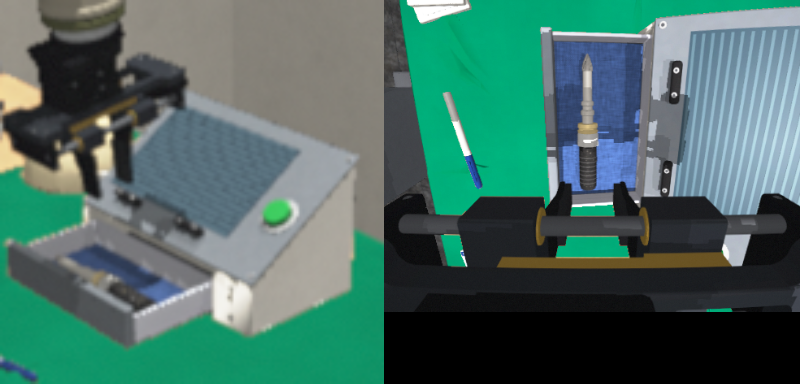

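The perforator lies in the drawer clear of all walls. In the wrist view the tip is at (587,58) and the butt at (588,188). Next I'll turn the gripper square to the panel and push from in front.

```bash

python3 -m crank '{"steps":[[[-0.3,0.13,0],[-0.02,0.74,0]],[[-0.3,0.13,0],[-0.02,0.73,0]],[[-0.3,0.13,0],[0,0,1]],[[-0.3,0.13,0],[0,0,1]],[[-0.3,0.13,0],[0,0,1]],[[-0.3,0.13,0],[0,0,1]],[[-0.3,0.13,0],[0,0,1]],[[-0.3,0.13,0],[0,0,1]],[[-0.3,0.13,0],[0,0,1]],[[-0.3,0.13,0],[0,0,1]]]}' 0 >/dev/null
python3 -m crank '{"steps":[[[0,0,0],[0,0,1]],[[0,0,0],[0,0,1]],[[0,0,0],[0,0,1]],[[0,0,0],[0,0,1]],[[0,0,0],[0,0,1]],[[0,0,0],[0,0,1]],[[0,0,0],[0,0,1]],[[0,0,0],[0,0,1]],[[0,0,0],[0,0,1]],[[0,0,0],[0,0,1]]]}' >/dev/null; python3 st.py
```

```text
t 18.55 tcp [0.4286 0.0743 0.152 ] z [-0.0149 -0.0049 -0.9999] yawY 91.8 F [ 1.0941 -0.1375 -0.0628] w 0.1 g 0.0 q [-0.7827 -0.0486  0.4988  2.0382  0.026   1.1618  1.3072]
```

```bash

python3 -m crank '{"steps":[[[0,0,-0.8],[0,0,0]],[[0,0,-0.9],[0,0,0]],[[0,0,-0.9],[0,0,0]],[[0,0,-0.9],[0,0,0]],[[0.3,0,-0.9],[0,0,0]],[[0.3,0.04,-0.24],[0,0,0]],[[0.15,0.04,0],[0,0,0]],[[0.15,0,0],[0,0,0]],[[0.15,0,0],[0,0,0]],[[0.2,0,0],[0,0,0]]]}' >/dev/null; python3 st.py
python3 -m crank '{"steps":[[[0.25,0,0],[0,0,0]],[[0.25,0.01,0],[0,0,0]],[[0.25,0.01,0],[0,0,0]],[[0.25,0.01,0],[0,0,0]],[[0.25,0.01,0],[0,0,0]],[[0.25,0.01,0],[0,0,0]],[[0.25,0.01,0],[0,0,0]],[[0.25,0.01,0],[0,0,0]],[[0.25,0.01,0],[0,0,0]],[[0.25,0.01,0],[0,0,0]]]}' >/dev/null; python3 st.py
```

```text
t 19.38 tcp [0.4607 0.0766 0.0375] z [-0.013  -0.0035 -0.9999] yawY 91.56 F [-1.4706  0.3401 -0.0987] w 0.4 g 0.4 q [-0.7355  0.2111  0.517   2.0759 -0.132   0.8994  1.4538]
t 20.22 tcp [0.5236 0.0787 0.037 ] z [-0.0134 -0.0041 -0.9999] yawY 91.56 F [-1.919  -1.1345  1.9879] w 0.2 g 1.2 q [-0.6736  0.3485  0.5087  1.92   -0.2059  0.9386  1.5323]
```

```bash

python3 -m crank '{"steps":[[[0.2,0,0],[0,0,0]],[[0.2,0.01,0],[0,0,0]],[[0.2,0.01,0],[0,0,0]],[[0.2,0.01,0],[0,0,0]],[[0.2,0.01,0],[0,0,0]],[[0.2,0.01,0],[0,0,0]],[[0.2,0.01,0],[0,0,0]],[[0.2,0,0],[0,0,0]],[[0.1,0,0],[0,0,0]],[[0,0,0],[0,0,0]]]}' >/dev/null; python3 st.py
python3 -m crank '{"steps":[[[0.05,0,0],[0,0,0]],[[0.05,0,0],[0,0,0]],[[0,0,0],[0,0,0]]]}' >/dev/null; python3 st.py
python3 -m crank '{"steps":[[[0.05,0,0],[0,0,0]],[[0.05,0,0],[0,0,0]],[[0,0,0],[0,0,0]]]}' >/dev/null; python3 st.py
```

```text
t 21.05 tcp [0.5654 0.08   0.0368] z [-0.0147 -0.0043 -0.9999] yawY 91.55 F [-6.2718 -2.7632  3.0685] w 0.8 g 3.0 q [-0.6308  0.4348  0.4993  1.8095 -0.2441  0.9746  1.5684]
t 21.3 tcp [0.5674 0.08   0.0368] z [-0.0154 -0.0042 -0.9999] yawY 91.55 F [-8.1723 -1.6377  4.894 ] w 0.7 g 3.8 q [-0.6284  0.4391  0.4987  1.8036 -0.246   0.9772  1.5702]
t 21.55 tcp [0.5697 0.0802 0.0367] z [-0.0156 -0.0041 -0.9999] yawY 91.56 F [-7.9774 -1.187   3.3812] w 0.3 g 3.9 q [-0.6259  0.4442  0.498   1.7971 -0.2481  0.9794  1.5721]
```

```bash

for i in 1; do python3 -m crank '{"steps":[[[0.06,0,0],[0,0,0]],[[0.06,0,0],[0,0,0]],[[0,0,0],[0,0,0]]]}' >/dev/null; python3 st.py; done
python3 -m crank '{"steps":[[[0.05,0,0],[0,0,0]],[[0.05,0,0],[0,0,0]],[[0,0,0],[0,0,0]]]}' >/dev/null; python3 st.py
```

```text
t 21.8 tcp [0.5701 0.0802 0.0364] z [-0.0214 -0.0039 -0.9998] yawY 91.56 F [-21.2227  -1.8229  14.3781] w 0.6 g 10.9 q [-0.623   0.4494  0.497   1.7908 -0.2505  0.9867  1.5743]
t 22.05 tcp [0.5703 0.0802 0.0363] z [-0.0264 -0.0037 -0.9996] yawY 91.57 F [-33.7746  -2.6859  25.2724] w 0.5 g 17.2 q [-0.6206  0.4534  0.4962  1.7858 -0.2524  0.9931  1.5761]
```

```bash

python3 -m crank '{"steps":[[[-0.2,0,0],[0,0,0]],[[-0.15,0,0],[0,0,0]],[[-0.15,0,0],[0,0,0]],[[0,0,0],[0,0,0]]]}' >/dev/null; python3 st.py
python3 -m crank '{"steps":[[[-0.4,0,0],[0,0,0]],[[-0.8,0,0],[0,0,0]],[[-0.8,0,0],[0,0,0]],[[0,0,1],[0,0,0]],[[0,0,1],[0,0,0]],[[0,0,1],[0,0,0]],[[0,0,1],[0,0,0]],[[0,0,1],[0,0,0]],[[0,-0.8,1],[0,0,-1]],[[0,-0.8,1],[0,0,-1]]]}' >/dev/null; python3 st.py
python3 - <<'E'
from h import *
c=grab('scene','s4');cv2.imwrite('pics/s4c.png',cv2.resize(c['pixels'][130:240,200:340],None,fx=4,fy=4))
E
```

```text
t 22.38 tcp [0.5638 0.0807 0.0372] z [-0.0121 -0.0035 -0.9999] yawY 91.58 F [-0.3288 -0.0371 -0.1738] w 0.5 g 0.0 q [-0.634   0.4291  0.4996  1.8159 -0.2424  0.9705  1.5664]
t 23.22 tcp [0.514  0.0409 0.2136] z [-0.0122 -0.001  -0.9999] yawY 81.49 F [ 1.5808  0.282  -0.6299] w 0.3 g 0.0 q [-0.7184  0.1017  0.5942  1.7773 -0.0597  1.2926  1.3128]
```

View pics/s4c.png

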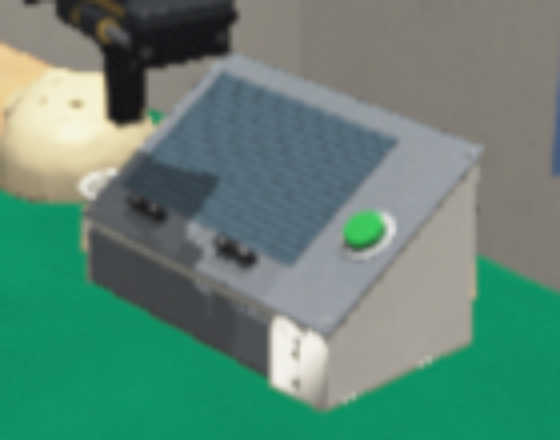

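The drawer is shut flush, the button is back up, and nothing moved when I withdrew. Next is the handpiece.

```bash

python3 -m crank '{"steps":[[[-0.18,-0.84,0.07],[0,-0.14,-1]],[[-0.18,-0.84,0.07],[0,0,-1]],[[-0.18,-0.84,0.07],[0,0,-1]],[[-0.18,-0.84,0.07],[0,0,-1]],[[-0.18,-0.84,0.07],[0,0,-1]],[[-0.18,-0.84,0.07],[0,0,-1]],[[-0.18,-0.84,0.07],[0,0,-1]],[[-0.18,-0.84,0.07],[0,0,-1]],[[-0.18,-0.84,0.07],[0,0,-1]],[[-0.18,-0.84,0.07],[0,0,-1]]]}' 40 >/dev/null
python3 -m crank '{"steps":[[[-0.18,-0.84,0.07],[0,0,-1]],[[-0.18,-0.84,0.07],[0,0,-1]],[[-0.18,-0.84,0.07],[0,0,-1]],[[-0.18,-0.84,0.07],[0,0,-1]],[[-0.18,-0.84,0.07],[0,0,-1]],[[-0.18,-0.84,0.07],[0,0,-1]],[[-0.18,-0.84,0.07],[0,0,-1]],[[-0.18,-0.84,0.07],[0,0,-1]],[[-0.18,-0.84,0.07],[0,0,-1]],[[-0.18,-0.84,0.07],[0,0,-1]]]}' 40 >/dev/null
python3 -m crank '{"steps":[[[0,0,0],[0,0,-0.4]],[[0,0,0],[0,0,0]],[[0,0,0],[0,0,0]]]}' >/dev/null
python3 st.py
python3 - <<'E'
from h import *
np.set_printoptions(precision=4,suppress=True)
c=grab('wrist','w7'); p=c['pixels'].astype(int)
X=cloud(c); v,u=np.mgrid[:384,:512]
d=np.array([.355,.935]); q0=np.array([.43,-.345]); w=X[...,:2]-q0
al=w@d; la=w@np.array([-d[1],d[0]])
k=(v<232)&(c['z_map']>0)&(abs(al)<.125)&(abs(la)<.03)
c=dict(c);c['z_map']=c['z_map']*k
tool(c,.2,.7,-.6,-.1,.005)
E
```

```text
t 25.18 tcp [ 0.424  -0.3796  0.247 ] z [-0.0007  0.0011 -1.    ] yawY -20.34 F [-0.8122 -0.0663 -0.8828] w 40.1 g 0.0 q [-0.2017  0.2976  1.0459  1.6184 -0.2617  1.3786  0.5208]
n 1442 table -0.00020397046117515139 len 0.19253082648682657 ends [ 0.4748 -0.2525] [ 0.402  -0.4308] axisdeg -112.22774959356119
0.0 w 0.0055 mid 0.0003 top 0.0134
0.02 w 0.0072 mid 0.0002 top 0.0139
0.04 w 0.0126 mid 0.0009 top 0.0162
0.06 w 0.0171 mid 0.0009 top 0.0187
0.08 w 0.0171 mid 0.0012 top 0.0184
0.1 w 0.0164 mid 0.0014 top 0.0183
0.12 w 0.0524 mid -0.0021 top 0.2561
0.14 w 0.0164 mid 0.0026 top 0.0186
0.16 w 0.0153 mid 0.0026 top 0.0181
0.18 w 0.0138 mid 0.0024 top 0.0164
```

```bash

python3 -m crank '{"steps":[[[0.02,0,-1],[0,0,-0.14]],[[0,0,-1],[0,0,0]],[[0,0,-1],[0,0,0]],[[0,0,-1],[0,0,0]],[[0,0,-1],[0,0,0]],[[0,0,-1],[0,0,0]],[[0,0,-1],[0,0,0]],[[0,0,-1],[0,0,0]],[[0,0,-0.8],[0,0,0]],[[0,0,-0.5],[0,0,0]]]}' >/dev/null
python3 -m crank '{"steps":[[[0,0,-0.2],[0,0,0]],[[0,0,-0.1],[0,0,0]],[[0,0,0],[0,0,0]],[[0,0,0],[0,0,0]]]}' >/dev/null
python3 st.py
```

```text
t 26.4 tcp [ 0.4248 -0.38    0.0081] z [ 0.0007  0.0007 -1.    ] yawY -21.11 F [ 0.8871 -0.2639  0.2023] w 40.0 g 0.0 q [-0.0248  0.5753  0.8493  1.8546 -0.5265  0.9524  0.6934]
```

```bash

python3 -m crank '{"steps":[[[0,0,-0.1],[0,0,0]],[[0,0,-0.06],[0,0,0]],[[0,0,0],[0,0,0]]]}' >/dev/null; python3 st.py
python3 -m crank '{"steps":[[[0,0,0],[0,0,0]],[[0,0,0],[0,0,0]],[[0,0,0],[0,0,0]],[[0,0,0],[0,0,0]],[[0,0,0],[0,0,0]]]}' 0 35 >/dev/null; python3 st.py
python3 -m crank '{"steps":[[[0,0,0.3],[0,0,0]],[[0,0,0.6],[0,0,0]],[[0,0,1],[0,0,0]],[[0,0,1],[0,0,0]],[[0,0,1],[0,0,0]],[[0,0,1],[0,0,0]],[[0,0,1],[0,0,0]],[[0,0,1],[0,0,0]],[[0,0,1],[0,0,0]],[[0,0,1],[0,0,0]]]}' >/dev/null; python3 st.py
```

```text
t 26.65 tcp [ 0.4242 -0.3796  0.0032] z [-0.0003  0.0015 -1.    ] yawY -21.13 F [ 0.6151  0.4758 -0.0553] w 39.9 g 0.0 q [-0.0203  0.5821  0.8435  1.8574 -0.5324  0.9453  0.6973]
t 27.07 tcp [ 0.4241 -0.3797  0.0031] z [-0.0006  0.0014 -1.    ] yawY -21.14 F [-0.2456 -0.1318 -0.9531] w 18.1 g 35.0 q [-0.0203  0.5824  0.8436  1.8573 -0.5323  0.9453  0.6972]
t 27.9 tcp [ 0.4234 -0.3799  0.228 ] z [-0.      0.0014 -1.    ] yawY -21.2 F [ 0.6187 -0.1658 -1.1924] w 17.6 g 35.0 q [-0.1993  0.3135  1.0465  1.6478 -0.2785  1.3428  0.52  ]
```

```bash

python3 -m crank '{"steps":[[[0.29,0.6,0.1],[0,0,0.24]],[[0.29,0.9,0.1],[0,0,0.24]],[[0.29,0.95,0.1],[0,0,0.24]],[[0.29,0.95,0.1],[0,0,0.24]],[[0.29,0.95,0.1],[0,0,0.24]],[[0.29,0.95,0.1],[0,0,0.24]],[[0.29,0.95,0.1],[0,0,0.24]],[[0.29,0.95,0.1],[0,0,0.24]],[[0.29,0.95,0.1],[0,0,0.24]],[[0.29,0.95,0.1],[0,0,0.24]]]}' >/dev/null
python3 -m crank '{"steps":[[[0.29,0.95,0.1],[0,0,0.24]],[[0.29,0.95,0.1],[0,0,0.24]],[[0.29,0.95,0],[0,0,0.24]],[[0.29,0.95,0],[0,0,0.24]],[[0.29,0.95,0],[0,0,0.24]],[[0.29,0.95,0],[0,0,0.24]],[[0.29,0.95,0],[0,0,0.24]],[[0.29,0.95,0],[0,0,0.24]],[[0.29,0.95,0],[0,0,0.24]],[[0,0.6,0],[0,0,0]]]}' >/dev/null
python3 -m crank '{"steps":[[[0,0,0],[0.02,-0.8,0]],[[0,0,0],[0.02,-0.8,0]],[[0,0,0],[0.02,-0.8,0]],[[0,0,0],[0.02,-0.8,0]],[[0,0,0],[0.02,-0.8,0]],[[0,0,0],[0.02,-0.8,0]],[[0,0,0],[0.02,-0.8,0]],[[0,0,0],[0.02,-0.8,0]],[[0,0,0],[0,0,0]],[[0,0,0],[0,0,0]]]}' >/dev/null; python3 st.py
```

```text
t 30.4 tcp [0.5613 0.077  0.2553] z [ 0.5269  0.0147 -0.8498] yawY 1.73 F [-0.2077  0.2289 -1.1451] w 17.9 g 35.0 q [-0.9404 -0.287   0.5416  2.0917  0.46    0.8113 -0.5852]
```

```bash
cat > dk.py <<'E'
from h import *
import sys
np.set_printoptions(precision=4,suppress=True)
yaw=np.radians(1.6);a=np.radians(32)
uy=np.array([-np.sin(yaw),np.cos(yaw),0]);ux=np.array([np.cos(yaw)*np.cos(a),np.sin(yaw)*np.cos(a),np.sin(a)]);n=np.cross(ux,uy)
O=np.array([.610,.0782,.0856]);D=np.stack([ux,uy,n])
if __name__=='__main__':
    c=grab('wrist',sys.argv[1]);X=(cloud(c)-O)@D.T;p=c['pixels'].astype(int);v,u=np.mgrid[:384,:512]
    t=(monitor.read_state()['ee_pos']-O)@D.T;print('tcp deck',t*1000)
    ok=(c['z_map']>0)&(v<235)
    k=ok&(abs(X[...,2]-t[2])<.03)&(X[...,2]>.004)&(abs(X[...,0]-t[0])<.03)&(X[...,1]>t[1]+.02)
    q=X[k]
    if len(q)>20:
        print('hand n',len(q),'y max rel',1e3*(q[:,1].max()-t[1]))
        for y in np.arange(.02,.14,.015):
            s=q[abs(q[:,1]-t[1]-y)<.004]
            if len(s):print(round(y*1e3),'x %.1f..%.1f ztop %.1f'%(*(1e3*np.percentile(s[:,0],[2,98])-1e3*t[0]),1e3*(np.percentile(s[:,2],95)-t[2])))
    for nm,lo,hi in(('R',-.09,-.02),('L',.02,.09)):
        k=ok&(p.max(-1)<75)&(abs(X[...,2]-.011)<.006)&(X[...,1]>lo)&(X[...,1]<hi)&(abs(X[...,0]+.005)<.015)
        s=X[k]
        if len(s)>10:print('stop',nm,len(s),'x',1e3*np.percentile(s[:,0],[3,97]),'y',1e3*np.percentile(s[:,1],[2,98]),'z',1e3*np.median(s[:,2]))
    s=X[ok&(abs(X[...,0]-.07)<.06)&(abs(X[...,1])<.08)&(abs(X[...,2])<.012)]
    if len(s):print('slope z',1e3*np.median(s[:,2]))
E
python3 dk.py w8
```

```text
tcp deck [ 49.5292  -0.0209 169.8157]
hand n 4738 y max rel 132.53253003775103
20 x -10.0..6.8 ztop 15.0
35 x -9.8..7.0 ztop 15.0
50 x -9.6..6.8 ztop 15.1
65 x -9.8..6.9 ztop 15.6
80 x -7.6..4.9 ztop 13.1
95 x -5.4..3.0 ztop 11.0
110 x -4.8..2.4 ztop 10.5
125 x -3.7..1.3 ztop 9.0
stop R 206 x [-11.6799  -2.4633] y [-71.7912 -31.8747] z 12.678698244450658
stop L 299 x [-11.4829  -2.0647] y [34.0637 74.5141] z 12.745222431327647
slope z 1.885479050836486
```

```bash
python3 - <<'E'
from dk import *
def prof(al,la,h,nm):
    print(nm,'max',1e3*np.percentile(al,[99,99.7,100]));out=[]
    for y in np.arange(.06,.142,.004):
        k=abs(al-y)<.003
        out.append((round(y*1e3),round(1e3*np.ptp(np.percentile(la[k],[3,97])),1) if k.sum()>4 else 0))
    print(out)
c=load('w7');X=cloud(c);d=np.array([.3649,.9310]);w=X[...,:2]-np.array([.4241,-.3797]);al=w@d;la=w@np.array([-d[1],d[0]])
k=(c['z_map']>0)&(X[...,2]>.005)&(X[...,2]<.03)&(abs(la)<.02)&(al>.05)&(al<.15);prof(al[k],la[k],0,'pick')
T7=np.array(c['T']);print(T7[:3,3])
c=load('w8');X=(cloud(c)-O)@D.T-np.array([.0495,0,.1698])
k=(c['z_map']>0)&(abs(X[...,2]-.006)<.02)&(abs(X[...,0])<.02)&(X[...,1]>.05)&(X[...,1]<.16);prof(X[k][:,1],X[k][:,0],0,'hand')
E
```

```text
pick max [135.4491 136.1885 136.8764]
[(60, np.float64(16.7)), (64, np.float64(13.9)), (68, np.float64(16.6)), (72, np.float64(15.4)), (76, np.float64(12.5)), (80, np.float64(12.4)), (84, np.float64(10.7)), (88, np.float64(9.6)), (92, np.float64(7.1)), (96, np.float64(6.8)), (100, np.float64(6.8)), (104, np.float64(6.8)), (108, np.float64(6.8)), (112, np.float64(6.0)), (116, np.float64(5.4)), (120, np.float64(5.4)), (124, np.float64(4.5)), (128, np.float64(1.4)), (132, np.float64(3.5)), (136, np.float64(4.0)), (140, 0)]
[ 0.4529 -0.3018  0.4089]
hand max [131.3179 132.2343 132.5116]
[(60, np.float64(16.0)), (64, np.float64(15.0)), (68, np.float64(16.8)), (72, np.float64(15.6)), (76, np.float64(13.4)), (80, np.float64(12.3)), (84, np.float64(11.1)), (88, np.float64(9.5)), (92, np.float64(8.4)), (96, np.float64(8.3)), (100, np.float64(8.3)), (104, np.float64(7.7)), (108, np.float64(7.1)), (112, np.float64(7.1)), (116, np.float64(7.1)), (120, np.float64(7.0)), (124, np.float64(4.9)), (128, np.float64(2.0)), (132, np.float64(3.9)), (136, 0), (140, 0)]
```

```bash

python3 -m crank '{"steps":[[[0.22,-0.02,-0.63],[0,0,0]],[[0.22,-0.03,-0.63],[0,0,0]],[[0.22,-0.03,-0.63],[0,0,0]],[[0.22,-0.03,-0.63],[0,0,0]],[[0.22,-0.03,-0.63],[0,0,0]],[[0.22,-0.03,-0.63],[0,0,0]],[[0.22,-0.02,-0.63],[0,0,0]],[[0.22,-0.02,-0.63],[0,0,0]],[[0,0,0],[0,0,0]],[[0,0,0],[0,0,0]]]}' >/dev/null; python3 st.py; python3 dk.py w9
```

```text
t 31.28 tcp [0.6064 0.0709 0.1294] z [ 0.5275  0.0115 -0.8495] yawY 1.75 F [ 0.3822  0.5636 -1.5976] w 18.2 g 35.0 q [-0.9635  0.0209  0.7169  2.1603  0.2547  0.4342 -0.4237]
tcp deck [20.6085 -6.872  39.7491]
hand n 5418 y max rel 132.36264297334958
20 x -9.4..6.9 ztop 14.5
35 x -9.6..7.3 ztop 14.5
50 x -29.4..6.9 ztop 14.4
65 x -29.3..7.0 ztop 14.5
80 x -29.3..5.0 ztop 12.3
95 x -5.1..3.2 ztop 10.2
110 x -4.6..2.6 ztop 9.4
125 x -3.1..0.6 ztop 7.5
stop L 850 x [-11.5445  -2.042 ] y [33.7661 73.8677] z 12.697517640022832
slope z 1.9132708725398984
```

```bash

python3 -m crank '{"steps":[[[0.1,0,-0.3],[0,0,0]],[[0.12,0,-0.33],[0,0,0]],[[0.12,0.01,-0.31],[0,0,0]],[[0.08,0,-0.2],[0,0,0]],[[0.02,0,-0.05],[0,0,0]],[[0,0,0],[0,0,0]],[[0,0,0],[0,0,0]]]}' >/dev/null; python3 st.py
python3 -m crank '{"steps":[[[0.02,0,-0.034],[0,0,0]],[[0.02,0,-0.034],[0,0,0]],[[0,0,0],[0,0,0]],[[0,0,0],[0,0,0]]]}' >/dev/null; python3 st.py
python3 -c "
from dk import *
print((monitor.read_state()['ee_pos']-O)@D.T*1e3)"
```

```text
t 31.92 tcp [0.6173 0.0718 0.1009] z [ 0.5296  0.0149 -0.8481] yawY 1.68 F [-0.732   0.1974 -0.8077] w 18.0 g 35.0 q [-0.9237  0.1146  0.7046  2.161   0.1151  0.3482 -0.3113]
t 32.25 tcp [0.6179 0.0717 0.0983] z [ 0.5289  0.0145 -0.8485] yawY 1.7 F [-0.4552 -0.1457 -2.1485] w 18.0 g 35.0 q [-0.9183  0.1221  0.701   2.1608  0.1037  0.3426 -0.3018]
[13.2381 -6.757   6.6689]
```

```bash

python3 -m crank '{"steps":[[[0.02,0,-0.034],[0,0,0]],[[0,0,0],[0,0,0]],[[0,0,0],[0,0,0]]]}' >/dev/null; python3 st.py
python3 -m crank '{"steps":[[[-0.034,0,-0.02],[0,0,0]],[[-0.034,0,-0.02],[0,0,0]],[[-0.034,0,-0.02],[0,0,0]],[[0,0,0],[0,0,0]],[[0,0,0],[0,0,0]]]}' >/dev/null; python3 st.py
python3 -c "
from dk import *
print((monitor.read_state()['ee_pos']-O)@D.T*1e3)"
```

```text
t 32.5 tcp [0.6183 0.0716 0.0972] z [ 0.5288  0.0143 -0.8486] yawY 1.7 F [-0.0885 -0.1286 -1.4667] w 18.1 g 35.0 q [-0.9155  0.1257  0.6991  2.1603  0.0985  0.3402 -0.2973]
t 32.92 tcp [0.6157 0.0717 0.0958] z [ 0.5288  0.0145 -0.8486] yawY 1.71 F [ 0.3034 -0.3805 -1.7193] w 18.5 g 35.0 q [-0.9212  0.1221  0.7024  2.1676  0.1077  0.3364 -0.3069]
[10.0799 -6.6871  5.6727]
```

```bash

python3 -m crank '{"steps":[[[0.02,0,-0.034],[0,0,0]],[[0,0,0],[0,0,0]],[[0,0,0],[0,0,0]]]}' >/dev/null; python3 st.py
python3 -m crank '{"steps":[[[0.02,0,-0.034],[0,0,0]],[[0,0,0],[0,0,0]],[[0,0,0],[0,0,0]]]}' >/dev/null; python3 st.py
python3 -c "
from dk import *
print((monitor.read_state()['ee_pos']-O)@D.T*1e3)"
```

```text
t 33.17 tcp [0.6164 0.0716 0.0949] z [ 0.5289  0.0143 -0.8486] yawY 1.7 F [ 0.6346  0.3626 -0.7912] w 17.9 g 35.0 q [-0.9181  0.1256  0.7003  2.1667  0.1024  0.3342 -0.3025]
t 33.42 tcp [0.6166 0.0716 0.0945] z [ 0.5285  0.0149 -0.8488] yawY 1.64 F [-17.2074  -0.8946  18.0031] w 18.4 g 35.0 q [-0.9153  0.1272  0.6984  2.166   0.0971  0.3336 -0.2981]
[10.1917 -6.8181  4.176 ]
```

```bash

python3 -m crank '{"steps":[[[-0.016,0,0.026],[0,0,0]],[[0,0,0],[0,0,0]],[[0,0,0],[0,0,0]]]}' >/dev/null; python3 st.py
python3 -m crank '{"steps":[[[-0.034,0,-0.021],[0,0,0]],[[0,0,0],[0,0,0]],[[0,0,0],[0,0,0]]]}' >/dev/null; python3 st.py
python3 -m crank '{"steps":[[[-0.034,0,-0.021],[0,0,0]],[[0,0,0],[0,0,0]],[[0,0,0],[0,0,0]]]}' >/dev/null; python3 st.py
python3 -c "
from dk import *
print((monitor.read_state()['ee_pos']-O)@D.T*1e3)"
```

```text
t 33.67 tcp [0.6164 0.0716 0.0947] z [ 0.529   0.0144 -0.8485] yawY 1.7 F [ 0.3513  0.4741 -2.1463] w 17.7 g 35.0 q [-0.9177  0.1262  0.7     2.1667  0.1012  0.3335 -0.3014]
t 33.92 tcp [0.6154 0.0716 0.094 ] z [ 0.5286  0.0142 -0.8487] yawY 1.71 F [-0.4609  0.0922 -2.3227] w 18.0 g 35.0 q [-0.9195  0.1253  0.7011  2.1693  0.1043  0.3323 -0.3047]
t 34.17 tcp [0.6146 0.0716 0.0936] z [ 0.5288  0.0143 -0.8486] yawY 1.7 F [ 0.0298 -0.6305 -2.5265] w 18.2 g 35.0 q [-0.9214  0.124   0.7023  2.1716  0.1073  0.331  -0.3079]
[ 8.0181 -6.7498  4.4313]
```

```bash

python3 -m crank '{"steps":[[[-0.027,0,-0.016],[0,0,0]],[[0,0,0],[0,0,0]],[[0,0,0],[0,0,0]]]}' >/dev/null; python3 st.py
python3 -m crank '{"steps":[[[-0.027,0,-0.016],[0,0,0]],[[0,0,0],[0,0,0]],[[0,0,0],[0,0,0]]]}' >/dev/null; python3 st.py
python3 -c "
from dk import *
print((monitor.read_state()['ee_pos']-O)@D.T*1e3)"; python3 dk.py w10
```

```text
t 34.42 tcp [0.6143 0.0716 0.0936] z [ 0.5294  0.0145 -0.8482] yawY 1.69 F [ 1.4068 -0.827  -1.5127] w 18.0 g 35.0 q [-0.9229  0.1231  0.7032  2.173   0.1098  0.3297 -0.3104]
t 34.67 tcp [0.6142 0.0716 0.0936] z [ 0.5305  0.0147 -0.8476] yawY 1.68 F [ 4.2437 -0.1843 -1.3385] w 18.0 g 35.0 q [-0.9243  0.1222  0.7044  2.1743  0.1124  0.3281 -0.3131]
[ 7.6788 -6.6924  4.6706]
tcp deck [ 7.7119 -6.6631  4.6805]
hand n 6091 y max rel 132.46595617691332
20 x -9.1..7.5 ztop 15.7
35 x -9.0..7.8 ztop 15.4
50 x -19.0..7.4 ztop 15.2
65 x -19.0..7.4 ztop 15.3
80 x -18.6..5.6 ztop 13.3
95 x -4.5..3.9 ztop 11.0
110 x -4.4..3.3 ztop 10.7
125 x -2.8..2.2 ztop 9.2
stop L 1497 x [-11.5509   1.7911] y [24.989  73.8345] z 12.967364849226541
slope z 1.9201380215032111
```

```bash

python3 -m crank '{"steps":[[[0.006,0,-0.01],[0,0,0]],[[0,0,0],[0,0,0]]]}' >/dev/null; python3 st.py
python3 -m crank '{"steps":[[[0,0,0],[0,0,0]],[[0,0,0],[0,0,0]],[[0,0,0],[0,0,0]]]}' 24 >/dev/null; python3 st.py
python3 -m crank '{"steps":[[[-0.1,0,0.17],[0,0,0]],[[-0.2,0,0.34],[0,0,0]],[[-0.3,0,0.5],[0,0,0]],[[-0.4,0,0.67],[0,0,0]],[[-0.4,0,0.67],[0,0,0]],[[-0.4,0,0.67],[0,0,0]],[[-0.4,0,0.67],[0,0,0]],[[-0.4,0,0.67],[0,0,0]],[[0,0,0],[0,0,0]],[[0,0,0],[0,0,0]]]}' >/dev/null; python3 st.py
python3 - <<'E'
from dk import *
c=grab('wrist','w11');a=grab('scene','s5')['pixels'][110:250,190:330];t=grab('top','t1')['pixels'][125:205,165:295]
im=np.zeros((590,800,3),np.uint8);im[:345,:460]=cv2.resize(c['pixels'],(460,345));im[:340,460:]=cv2.resize(a,(340,340));im[346:,:390]=cv2.resize(t,(390,244));cv2.imwrite('pics/v11.png',im)
X=(cloud(c)-O)@D.T;p=c['pixels'].astype(int);ok=c['z_map']>0
k=ok&(X[...,2]>.004)&(X[...,2]<.03)&(X[...,0]>-.003)&(X[...,0]<.03)&(abs(X[...,1])<.16)
q=X[k];print('y',1e3*np.percentile(q[:,1],[0.2,99.8]))
for y in np.arange(-.06,.14,.02):
    s=q[abs(q[:,1]-y)<.004]
    if len(s)>3:print(round(y*1e3),1e3*np.percentile(s[:,0],[2,98]),1e3*np.percentile(s[:,2],95))
E
```

```text
t 34.88 tcp [0.6144 0.0717 0.0934] z [ 0.5304  0.0148 -0.8476] yawY 1.68 F [ 4.3852 -0.6706  0.8091] w 17.9 g 35.0 q [-0.9234  0.123   0.7036  2.174   0.1107  0.3276 -0.3116]
t 35.13 tcp [0.6128 0.0716 0.092 ] z [ 0.5276  0.0141 -0.8494] yawY 1.72 F [1.1019 0.4023 0.1813] w 23.5 g 0.0 q [-0.9236  0.1233  0.7032  2.1759  0.1106  0.3289 -0.3117]
t 35.97 tcp [0.5485 0.0719 0.202 ] z [ 0.5296  0.016  -0.8481] yawY 1.67 F [0.1814 0.609  0.3264] w 24.1 g 0.0 q [-0.987  -0.2872  0.6016  2.2006  0.531   0.7028 -0.6585]
y [-67.2424 128.1943]
-60 [-2.8639 12.8807] 17.353864959354222
-40 [-2.5988 14.9704] 19.319569799861213
-20 [-1.1971 14.8446] 19.93542474535548
0 [-1.3019 15.825 ] 20.052734963970675
20 [-0.8009 15.6606] 19.711390927718035
40 [-2.7003 15.5104] 19.69267287128534
60 [-2.4802 16.2691] 20.241518448819697
80 [ 1.6422 12.3549] 16.576515458222836
100 [ 3.6968 17.8111] 15.176874342361163
120 [6.5948 8.4806] 12.143660902666976
```

View pics/v11.png

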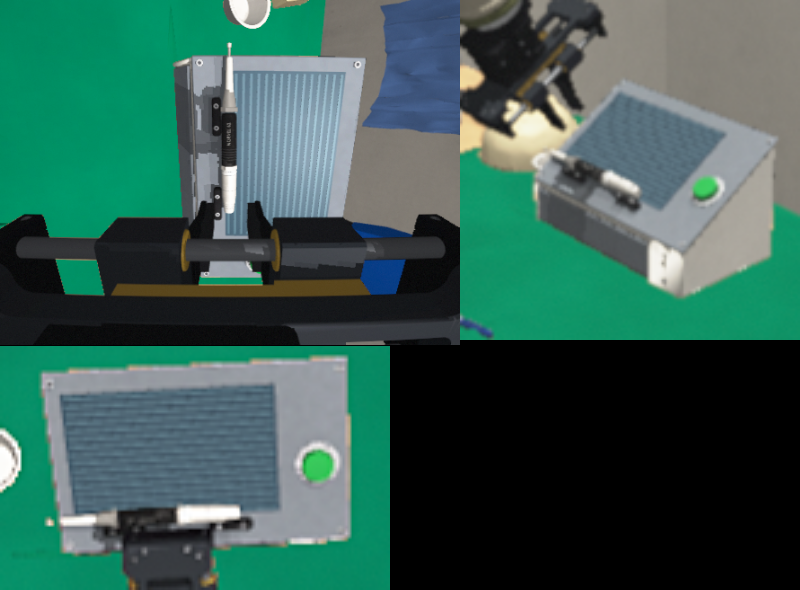

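The handpiece lies flat against both stops. Its thick part spans about -67 to +70 mm around the stops' midpoint. The drawer is shut and the gripper is clear, so I'm handing in.

```bash
python3 -c "
from bench import ticket
print(ticket.close_job())"
```

```text
the job is handed in; nothing more can be done
None
```

I handed the job in at about 36 s: the perforator is in the latched drawer and the handpiece rests against both stops, its thick part centred to within about 4 mm; I never went near the cup, jar or bottle.

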